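Scan the filter fixture plate, then slide it out to the pointer and hold it

TASK

Pick up the label reader and hold it steady for two seconds, window straight above the middle of the paper label on the fixture plate and a hand's breadth (about 7 cm) away, then stand it back upright in the middle of its rubber pad and let go. Then slide the fixture plate out along its bed, without lifting it off, until its leading edge is level with the pointer's blade; it would tip there by itself, so finish with the gripper still holding it, flat on the bed. Leave the other things on the table where they are.

Things in the scene. Friction and masses are not known exactly. Their poses are not given: they have to be found in the camera images.
- bed: Fixed low slide bed: blue block with a dark steel top and two thin steel guide rails along its long sides. Origin on the table; own x is the direction in which the plate slides out, z up. Block from x = -160 to +100 mm, 132 mm wide in y, flat top at z = 70 mm; rails 8 mm wide, inner faces at y = +-58 mm, 6 mm high above the top. Its place and yaw vary.
- bed_lip (a point): Middle of the bed's upper front edge (bed x = +100 mm, z = 70 mm), over which the plate slides out. Same axes as the bed.
- plate: Loose grey plastic plate 300 x 110 x 8 mm, 0.3 to 0.65 kg, on the bed with 3 mm play to each rail, its front 30 to 60 mm past the bed's edge. Origin: centre of its underside; own x to its leading edge, z up. On top: round aluminium holder (92 mm wide, 5 mm high, white disc) at x = +85 mm, label, black handle block at the tail. Balances within 15 mm of its centre: tips at the pointer if not held.
- plate_edge (a point): Middle of the plate's leading edge, at its upper face (plate x = +150 mm, z = 8 mm).
- plate_handle (a point): Centre of the top of the plate's handle block: a solid black block, 36 mm long in plate x, 20 mm wide in plate y, rising 42 mm above the plate's upper face. Grip it from above across its 20 mm width.
- label (a point): Centre of the paper label (50 mm in plate x, 36 mm in plate y, striped with dark bars) on the plate's upper face.
- pointer: Fixed pointer stand beside the plate's path, on the bed's -y side, 170 to 205 mm beyond the bed's front edge. Axes parallel to the bed's; origin on the table in line with the bed's middle; its mark is its line x = 0. Steel post 12 mm thick, 100 mm high, on a 50 mm foot at y = -120 mm; a thin level steel blade (4 mm in x) points from it to the plate.
- pointer_tip (a point): Tip of the pointer's blade, at pointer y = -63 mm, z = 94 mm: 8 mm aside of the plate's edge and 16 mm above the plate's upper face. The plate's leading edge must come level with it along the bed's x.
- reader: Loose white label reader standing upright, nose down, 118 mm tall, 0.18 kg. Origin at the centre of its flat underside, which is the window; it looks along its own -z. Nose 62 x 48 mm (x, y), 34 mm high; above it a straight grip 38 mm in x, 26 mm in y, from z = 34 to 118 mm. It reads a label 30 to 130 mm in front of the window, within 15 mm of its axis.
- pad: Fixed black rubber parking pad, 110 x 110 x 6 mm, on which the reader stands at the start. Origin at the centre of its underside on the table (top at z = 6 mm).
- clamp_ring: Loose steel ring lying on the table under the plate's path, 90 mm outside diameter, 15 mm high. Bystander; origin at the centre of its underside.
- jar: Loose jar, 56 mm diameter, 80 mm high. Bystander; origin at the centre of its underside.
- masks: Loose stack of white moulded respirator cups, 124 mm diameter, 58 mm high. Bystander; origin at the centre of its underside.
- tape: Loose yellow tape roll lying flat, 80 mm diameter, 24 mm high. Bystander; origin at the centre of its underside.
- driver: Loose screwdriver lying on the table, about 200 mm long. Bystander; own x along it, towards the tip.
- dish: Loose shallow glass dish, 90 mm diameter, 18 mm high. Bystander; origin at the centre of its underside.
- cup: Loose white plastic cup, 70 mm diameter, 85 mm high. Bystander; origin at the centre of its underside.
There are look-alikes about, which are no part of the job. Leave any blue look-alike of the reader alone.

How it is judged:
On the way, in this order (a step that is already met when the one before it is completed fails the run):
1. the held reader is steady, its window looking at the middle of the label (within 15 mm) from 30 to 130 mm, the plate not yet slid out (x of label in the frame of reader between -0.015 and 0.015 m and y of label in the frame of reader between -0.015 and 0.015 m and z of label in the frame of reader between -0.13 and -0.03 m and linear speed of reader below 0.03 m/s and contact force between reader and the fingers above 0.5 N and x of plate_edge in the frame of pointer below -0.08 m), for 1 s.
2. the reader stands upright on its pad, within 35 mm of the middle, released, the plate not yet slid out (horizontal distance between reader and pad below 0.035 m and z of reader in the frame of pad between 0.003 and 0.01 m and angle between reader's own z axis and vertical below 0.08 rad and contact force between reader and the fingers below 0.05 N and linear speed of reader below 0.02 m/s and x of plate_edge in the frame of pointer below -0.08 m), for 0.2 s.
At the end, for the whole second after the job is handed in: Plate edge within 7 mm of the pointer along the bed; plate at rest, flat on the bed (tilt < 0.03 rad, straight within 0.06 rad), carried by the bed and held by the gripper (> 1 N), touching nothing else; reader released, upright on its pad, within 35 mm of its middle (x of plate_edge in the frame of pointer between -0.007 and 0.007 m and angle between plate's own z axis and vertical below 0.03 rad and z of plate in the frame of bed between 0.062 and 0.075 m and angle between the x axis of plate and the x axis of bed, either way round below 0.06 rad and linear speed of plate below 0.01 m/s and contact force between plate and the fingers above 1 N and contact force between plate and bed above 0.3 N and contact force between plate and pointer below 0.2 N and contact force between plate and clamp_ring below 0.05 N and horizontal distance between reader and pad below 0.035 m and z of reader in the frame of pad between 0.003 and 0.01 m and angle between reader's own z axis and vertical below 0.08 rad and contact force between reader and the fingers below 0.05 N and linear speed of reader below 0.02 m/s); the arm keeps its last pose, push and grip.
It fails at once if the plate tips (more than 0.12 rad) (angle between plate's own z axis and vertical above 0.12 rad).
It fails at once if the plate is lifted off its bed (more than 20 mm) (z of plate in the frame of bed above 0.09 m).
It fails at once if the reader falls over (angle between reader's own z axis and vertical above 1 rad).
It fails at once if another thing on the table is moved by more than 40 mm (distance of any of clamp_ring, jar, masks, tape, driver, dish, cup from where it was at the start of the episode above 0.04 m).
It also fails if it takes over 64 s, if anything falls off the work surface, if the arm or the gripper's body presses on something with over 40 N, if the wrist force passes 120 N, or if a joint passes its speed limit or range.

ROBOT

A 7-joint arm with a two-finger parallel gripper is mounted at the origin on the work surface. World frame = base frame: x ahead of the robot, y to its left, z up, the work surface at z = 0. Lengths are in m, angles in rad, forces in N, time in s.
With the tool pointing down it reaches from about 0.425 to 0.95 m from the base axis. Payload 4.7 kg.
Tool frame: the origin (TCP) lies midway between the tips of the shut fingers; the grasp point (between the pads) lies 19 mm behind it; z points along the fingers, y is the line along which they close (so a half turn about z gives the same grasp; the last joint's range is limited). The gripper opens to 87 mm and grips with 3 to 60 N. Pads are 19 mm wide; open, the fingers measure 117 mm over their backs; the gripper's body (75 mm by 190 mm) begins 51 mm behind the grasp point.
Start: joints at [-1.266, 0.469, -0.049, 1.532, 0.024, 1.141, -0.082], TCP at [0.221, 0.638, 0.202] pointing down, gripper open.
Joint ranges: [-2.59, 2.59], [-0.33, 1.99], [-1.39, 1.29], [0.1, 2.45], [-1.04, 4.18], [0.21, 1.99], [-2.66, 2.66]. Speed limits (rad/s): [2.57, 2.57, 3.14, 3.14, 3.14, 3.14, 3.14].

INTERFACE

Orientations are given as a rotation vector (axis times angle).
In Python, from rig import env gives the robot as it stands.
- The arm moves only by the shell command python3 -m jog 'ROWS' [FORCE]. ROWS is a JSON object of lists of equal length, an entry for each row: "fingers": the opening, from -1 (shut) to 1 (fully open); "travel": the shift along the tool's x, y, z in m, a list of three; "rot": the turn, a rotation vector about the tool's x, y, z in degrees, a list of three. A call has 1 to 20 rows; each row is the pose to reach, as a shift and turn from the pose commanded when the call began, along the tool's axes at that moment; what a row does not reach only later rows make up. A row lasts 1/8 s, in which the tool goes at most 62.5 mm and 10.7 degrees, less where a joint would pass 70% of its speed; a pose out of reach is approached as far as the arm can. A call with a gripper value outside its range is refused whole. The fingers move at their own pace and stop on an object; FORCE is the grip in N (left out, the last holds). Time passes only in rows, so rows that repeat a pose let the fingers close. It gives the time, the measured TCP pose, the force, the opening and the grip force at its end, in the units of the state.
- env.get_obs(): the state, without advancing time (a new reading comes with each control period).
- env.snapshot(name): name is "side" or "top"; returns a dict with "color" (384x512x3 uint8, red, green, blue), "fx", "fy", "cx", "cy" (pixels), "rvec" (rotation vector, rad) and "tvec" (3), from world to camera coordinates, as OpenCV has them. Camera axes: x right, y down, z forward; pixel columns grow to the right and rows downward; lengths in m; the calibration is good to about 2 mm. A picture is of the moment at which its call begins. There is no depth.
- env.sign_off(): hands the job in; it is judged then, once.
The state is a dict: "t": time; "joint_positions": joint angles; "qvel": joint speeds; "tau": joint torques, N m; "tool_pos": TCP position; "eef_rot": TCP orientation; "force": force on the tool from outside, world axes, zero at the start; "moment": the same for the moment, N m; "width": finger opening in m; "grasp_force": force on a finger pad.
Only numpy, scipy, OpenCV 4.12 (cv2) and the standard library are available. Lean on these libraries where they do the work, as an engineer would, in place of code of your own. Each camera call takes 0.05 s, during which the arm holds its last target. There are 200 camera calls.

## Working session

There is one attempt and no reset: what is moved stays moved. The work goes in short steps, Python scripts to look and compute and a shell command to move; the robot and the scene stay as the last step left them, time stands still between calls to the robot, and variables do not carry over. Pictures are saved under pics/ and viewed, at most 10 in all, crops included, and the job is handed in when it is done.

```bash
mkdir -p pics
cat > h.py <<'E'
import numpy as np, cv2, json
from rig import env
from scipy.spatial.transform import Rotation as R
def snap(n,f=None):
    s=env.snapshot(n)
    if f: cv2.imwrite('pics/'+f,s['color'][:,:,::-1])
    return s
def ray(s,u,v,z):
    Rm=cv2.Rodrigues(np.array(s['rvec'],float))[0]; t=np.array(s['tvec'],float).ravel()
    c=-Rm.T@t; d=Rm.T@np.array([(u-s['cx'])/s['fx'],(v-s['cy'])/s['fy'],1])
    return c+d*(z-c[2])/d[2]
def proj(s,p):
    K=np.array([[s['fx'],0,s['cx']],[0,s['fy'],s['cy']],[0,0,1.]])
    return cv2.projectPoints(np.array([p],float).reshape(-1,3),np.array(s['rvec'],float),np.array(s['tvec'],float),K,None)[0].reshape(-1,2)
E
python3 - <<'E'
from h import *
import pickle
a=snap('top');b=snap('side')
pickle.dump((a,b),open('s0.pkl','wb'))
for n,s in(('top0',a),('side0',b)):
    cv2.imwrite(f'pics/{n}.png',cv2.resize(s['color'][:,:,::-1],(800,600),interpolation=cv2.INTER_CUBIC))
    print(n,[s[k] for k in('fx','fy','cx','cy','rvec','tvec')])
o=env.get_obs();print({k:np.round(v,3).tolist() for k,v in o.items()})
print(R.from_rotvec(o['eef_rot']).as_matrix().round(3))
E
```

```text
top0 [385.6087426948666, 385.6087426948666, 257.2480064841266, 194.17912868429266, array([ 2.11192439, -2.16726056,  0.1634949 ]), array([0.01870108, 0.57184679, 1.20425503])]
side0 [470.71901176292533, 470.71901176292533, 263.4070132203879, 184.9295242352872, array([ 2.23541785, -0.0855803 ,  0.05559382]), array([-0.54069731,  0.08328407,  1.44556326])]
{'t': 0.1, 'joint_positions': [-1.266, 0.469, -0.049, 1.534, 0.024, 1.141, -0.082], 'qvel': [-0.0, -0.002, -0.001, -0.003, 0.0, 0.0, 0.0], 'tau': [0.001, -50.917, -0.081, -23.683, -0.061, 0.034, 0.0], 'tool_pos': [0.221, 0.637, 0.201], 'eef_rot': [-0.522, -3.098, 0.003], 'force': [0.142, 0.531, 0.056], 'moment': [0.014, 0.021, -0.03], 'grasp_force': 0.0, 'width': 0.087}
[[-0.945  0.328 -0.001]
 [ 0.328  0.945 -0.002]
 [-0.    -0.002 -1.   ]]
```

View pics/top0.png

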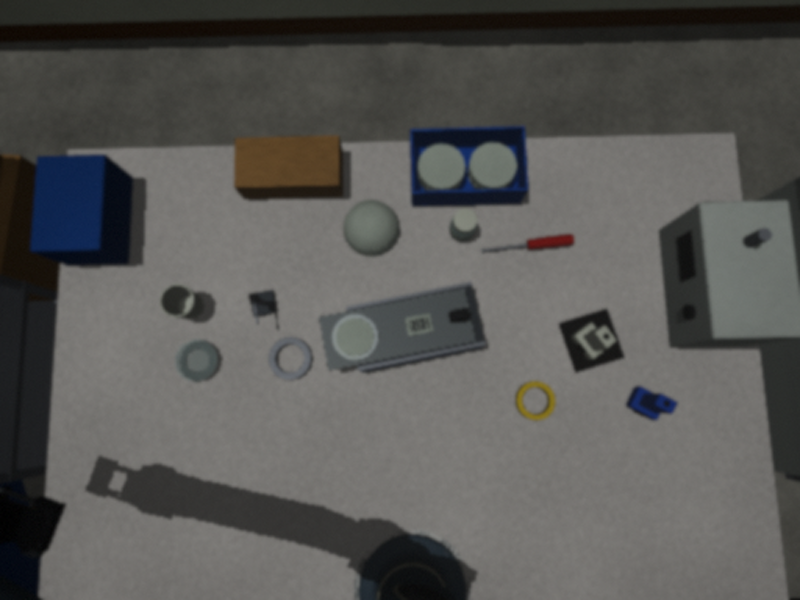

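View pics/side0.png

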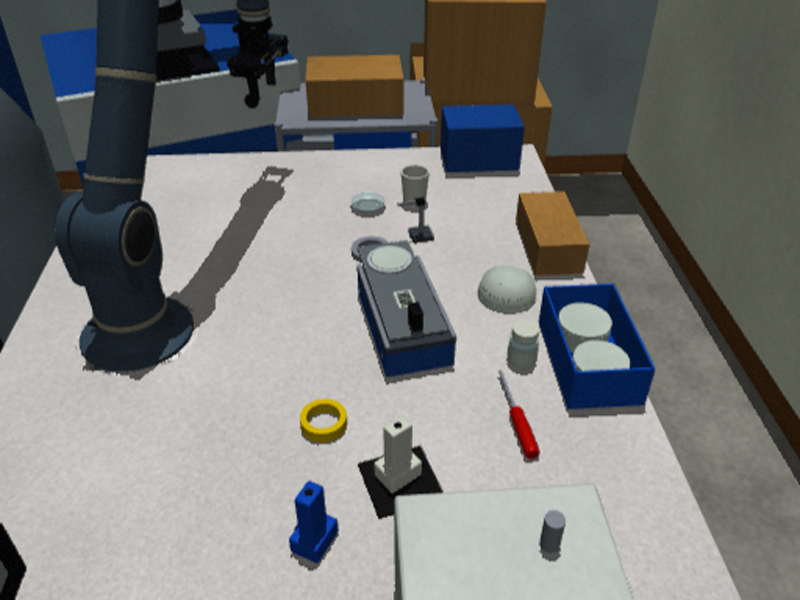

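The top view (800 px scale) shows the bed and plate around (400,325), sliding out to the left. The holder disc is at (354,337), the label at (418,323), the handle at (459,315) and the pointer at (263,303). There are two reader candidates: the white one on the black pad at top (593,340) / side (397,455), and a blue one at top (652,402) / side (313,525). The white one standing on the pad fits the description. I'll confirm that in an enlarged crop and measure.

Run:
```python
from h import *
import pickle
a,b=pickle.load(open('s0.pkl','rb'))
A=a['color'][:,:,::-1];B=b['color'][:,:,::-1]
up=lambda im,x0,x1,y0,y1:cv2.resize(im[y0:y1,x0:x1],None,fx=4,fy=4,interpolation=cv2.INTER_CUBIC)
A2=cv2.convertScaleAbs(A,alpha=1.5)
c=np.vstack([up(A2,150,350,175,245),np.hstack([up(A2,350,440,190,270),up(B,225,335,260,340)])])
cv2.imwrite('pics/crop1.png',c)
def comps(s,mask,lo,hi,z,tag):
    n,l,st,ce=cv2.connectedComponentsWithStats(mask.astype(np.uint8))
    for i in range(1,n):
        if st[i,4]>=lo and st[i,4]<=hi:
            cn=cv2.findContours((l==i).astype(np.uint8),cv2.RETR_EXTERNAL,cv2.CHAIN_APPROX_NONE)[0][0]
            r=cv2.minAreaRect(cn)
            print(tag,st[i].tolist(),ce[i].round(1),'rect',np.round(cv2.boxPoints(r),1).tolist(),'world',ray(s,*ce[i],z).round(4))
gA=A.max(2).astype(int);gB=B.max(2).astype(int)
comps(a,gA<45,20,2000,.006,'top dark')
comps(b,gB<45,20,2000,.006,'side dark')
roi=np.zeros_like(gA);roi[180:245,190:410]=1
comps(a,(gA>110)&(A.max(2).astype(int)-A.min(2)<40)&(roi>0),8,1500,.078,'top light')
```

```text
top dark [85, 0, 12, 8, 34] [91.2  2.3] rect [[85.0, 0.0], [96.0, 0.0], [96.0, 7.0], [85.0, 7.0]] world [1.298  0.5881 0.006 ]
top dark [265, 83, 70, 36, 596] [302.   89.2] rect [[265.0, 83.0], [334.0, 83.0], [334.0, 118.0], [265.0, 118.0]] world [ 0.9442 -0.1613  0.006 ]
top dark [153, 97, 67, 30, 438] [190.7 121.2] rect [[152.6999969482422, 121.0999984741211], [218.60000610351562, 96.80000305175781], [227.6999969482422, 121.4000015258789], [161.8000030517578, 145.8000030517578]] world [0.8385 0.2264 0.006 ]
top dark [507, 114, 5, 28, 84] [509.7 124.8] rect [[507.0, 114.0], [511.0, 114.0], [511.0, 141.0], [507.0, 141.0]] world [ 0.7959 -0.8666  0.006 ]
top dark [265, 123, 72, 8, 479] [300.  126.6] rect [[264.8999938964844, 124.19999694824219], [336.0, 122.4000015258789], [336.20001220703125, 129.1999969482422], [265.0, 130.89999389648438]] world [ 0.8089 -0.1485  0.006 ]
top dark [431, 147, 15, 35, 401] [438.4 164.2] rect [[430.29998779296875, 147.8000030517578], [443.3999938964844, 146.60000610351562], [446.5, 180.10000610351562], [433.3999938964844, 181.3000030517578]] world [ 0.6
[... 4320 characters left out ...]
.8999938964844, 221.39999389648438], [378.29998779296875, 228.1999969482422]] world [ 0.4852 -0.36    0.078 ]
top light [382, 210, 7, 6, 23] [384.9 212.1] rect [[381.5, 212.39999389648438], [386.29998779296875, 208.8000030517578], [388.5, 211.60000610351562], [383.70001220703125, 215.1999969482422]] world [ 0.4999 -0.3932  0.078 ]
top light [385, 216, 8, 5, 19] [388.6 218.2] rect [[385.0, 217.0], [391.79998779296875, 215.89999389648438], [392.3999938964844, 219.39999389648438], [385.6000061035156, 220.60000610351562]] world [ 0.4806 -0.4033  0.078 ]
top light [190, 222, 7, 18, 88] [192.5 229.9] rect [[190.0, 239.0], [190.0, 222.0], [196.0, 222.0], [196.0, 239.0]] world [0.4599 0.208  0.078 ]
```

View pics/crop1.png

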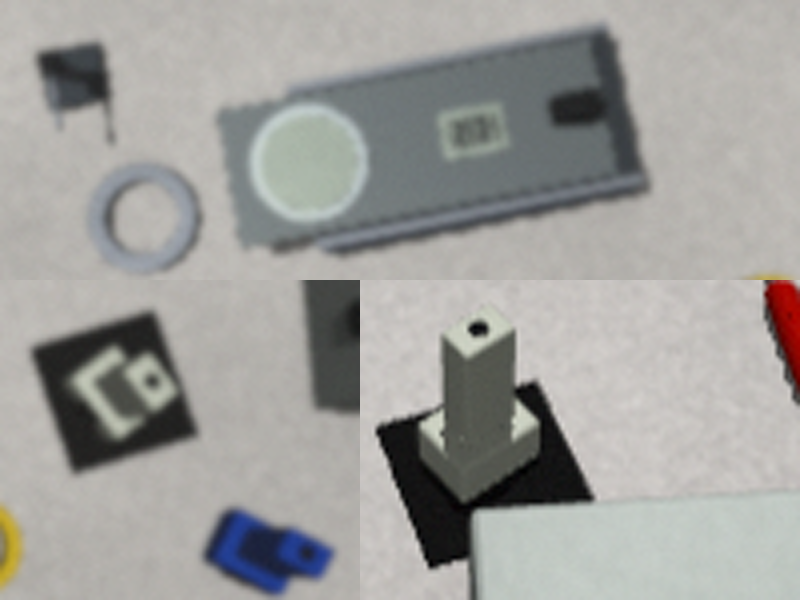

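The crop confirms it: the white reader stands on the black pad, with its grip-top hole at crop (152,382). The blue look-alike at crop (270,555) is off the pad and stays alone. Next I cast rays from these pixels.

```bash
cat > m.py <<'E'
from h import *
import pickle
a,b=pickle.load(open('s0.pkl','rb'))
T=lambda x,y,z:ray(a,150+(x+.5)/4-.5,175+(y+.5)/4-.5,z)
P=lambda x,y,z:ray(a,350+(x+.5)/4-.5,190+(y-280+.5)/4-.5,z)
S=lambda x,y,z:ray(b,225+(x-360+.5)/4-.5,260+(y-280+.5)/4-.5,z)
E
python3 - <<'E'
from m import *
pr=lambda n,v:print(n,np.round(v,4).tolist())
pr('reader top hole T',P(152,382,.124));pr('S',S(478,328,.124))
for n,q in(('T',[P(*c,.124) for c in((151,352),(178,390),(152,412),(128,377))]),('S',[S(*c,.124) for c in((444,335),(487,306),(516,325),(470,357))])):
    q=np.array(q);pr(n+' mean',q.mean(0));d=np.roll(q,-1,0)-q;pr(' len,ang',[(np.linalg.norm(e),np.degrees(np.arctan2(e[1],e[0]))) for e in d])
q=np.array([P(*c,.006) for c in((33,349),(155,312),(198,436),(75,472))]);pr('pad T',q.mean(0));d=np.roll(q,-1,0)-q;pr(' ',[(np.linalg.norm(e),np.degrees(np.arctan2(e[1],e[0]))) for e in d])
pr('pad S corners',[S(*c,.006)[:2] for c in((377,428),(535,382),(592,498),(432,567))])
q=np.array([T(*c,.078) for c in((437,112),(503,103),(510,148),(443,159))]);pr('label',q.mean(0));d=np.roll(q,-1,0)-q;pr(' ',[(np.linalg.norm(e),np.degrees(np.arctan2(e[1],e[0]))) for e in d])
hold=T(309,162,.083);pr('holder',hold)
pr('front corners',[T(218,110,.078),T(242,250,.078)])
pr('rail left line(z.076 top)',[T(290,95,.076),T(605,25,.076)]);pr('right',[T(330,250,.076),T(648,188,.076)])
Rm=cv2.Rodrigues(a['rvec'])[0];pr('cam',-Rm.T@a['tvec'])
lab=q.mean(0);ax=hold-lab;ax[2]=0;pr('axis deg hold-lab',np.degrees(np.arctan2(ax[1],ax[0])));pr('dist',np.linalg.norm(ax))
for z in(.12,):pr('handle guess',T(578,100,z))
for z in (0,.094):pr('blade cand L,R tip z%g'%z,[T(62,130,z),T(112,142,z)])
E
```

```text
reader top hole T [0.4859, -0.3854, 0.124]
S [0.488, -0.3857, 0.124]
T mean [0.4854, -0.3855, 0.124]
 len,ang [[0.0342, -148.3322], [0.0262, 127.6032], [0.0311, 30.8355], [0.0262, -45.4437]]
S mean [0.4887, -0.3877, 0.124]
 len,ang [[0.0336, 37.7634], [0.0225, -45.0961], [0.036, -141.9764], [0.0225, 128.6119]]
pad T [0.4894, -0.3942, 0.006]
  [[0.1072, -74.6854], [0.1073, -165.2802], [0.1064, 104.5805], [0.1059, 15.1576]]
pad S corners [[0.4255, -0.3599], [0.5284, -0.3303], [0.5551, -0.4227], [0.4554, -0.4643]]
label [0.5246, -0.0285, 0.078]
  [[0.0523, -83.6641], [0.0359, -173.1117], [0.0531, 97.8703], [0.0373, 5.7134]]
holder [0.5026, 0.1001, 0.083]
front corners [[0.546, 0.1714, 0.078], [0.4361, 0.1533, 0.078]]
rail left line(z.076 top) [[0.5567, 0.1149, 0.076], [0.6063, -0.1355, 0.076]]
right [[0.4345, 0.0852, 0.076], [0.4762, -0.1634, 0.076]]
cam [0.3795, 0.0035, 1.2781]
axis deg hold-lab 99.6998
dist 0.1304
handle guess [0.5407, -0.1075, 0.12]
blade cand L,R tip z0 [[0.5434, 0.3127, 0.0], [0.5322, 0.2708, 0.0]]
blade cand L,R tip z0.094 [[0.5313, 0.2899, 0.094], [0.521, 0.2512, 0.094]]
```

```bash
python3 -m jog '{"fingers":[1,1,1,1,1,1,1,1,1,1,1,1,1,1,1,1,1,1,1,1],"travel":[[-0.471,-0.353,-0.06],[-0.471,-0.353,-0.06],[-0.471,-0.353,-0.06],[-0.471,-0.353,-0.06],[-0.471,-0.353,-0.06],[-0.471,-0.353,-0.06],[-0.471,-0.353,-0.06],[-0.471,-0.353,-0.06],[-0.471,-0.353,-0.06],[-0.471,-0.353,-0.06],[-0.587,-0.880,-0.02],[-0.587,-0.880,-0.02],[-0.587,-0.880,-0.02],[-0.587,-0.880,-0.02],[-0.587,-0.880,-0.02],[-0.587,-0.880,-0.02],[-0.587,-0.880,-0.02],[-0.587,-0.880,-0.02],[-0.587,-0.880,-0.02],[-0.587,-0.880,-0.02]],"rot":[[0,0,62],[0,0,62],[0,0,62],[0,0,62],[0,0,62],[0,0,62],[0,0,62],[0,0,62],[0,0,62],[0,0,62],[0,0,124],[0,0,124],[0,0,124],[0,0,124],[0,0,124],[0,0,124],[0,0,124],[0,0,124],[0,0,124],[0,0,124]]}' 15
cat > t.py <<'E'
import sys
from h import *
o=env.get_obs();M=R.from_rotvec(o['eef_rot']).as_matrix();p=np.array(o['tool_pos'])
print('t',round(o['t'],2),'tcp',p.round(4),'yaw y',np.degrees(np.arctan2(M[1,1],M[0,1])).round(2),'z',M[:,2].round(4),'w',round(o['width'],4),'gf',round(o['grasp_force'],2),'F',np.round(o['force'],2))
if len(sys.argv)>3:
    t=np.array([float(v) for v in sys.argv[1:4]]);print('tool delta',(M.T@(t-p)).round(4))
E
python3 t.py .487 -.386 .076
```

```text
t: 2.6
tool_pos: [0.4848, -0.3897, 0.2215]
eef_rot: [2.983, 0.983, -0.004]
force: [0.9, 1.2, 0.2]
width: 0.0868
grasp_force: 0.0
t 2.6 tcp [ 0.4848 -0.3897  0.2215] yaw y -53.51 z [-0.0023 -0.0016 -1.    ] w 0.0868 gf 0.0 F [0.94 1.24 0.18]
tool delta [ 0.0044 -0.0017  0.1455]
```

```bash
python3 -m jog '{"fingers":[1,1,1,1,1,1,1],"travel":[[0,0,0],[0,0,0.05],[0,0,0.1],[0,0,0.145],[0,0,0.145],[0,0,0.145],[0,0,0.145]],"rot":[[0,0,0],[0,0,0],[0,0,0],[0,0,0],[0,0,0],[0,0,0],[0,0,0]]}' 15
python3 t.py .487 -.386 .076
```

```text
t: 3.48
tool_pos: [0.4889, -0.3867, 0.0795]
eef_rot: [2.977, 0.994, 0.004]
force: [0.3, -0.3, 0.6]
width: 0.0871
grasp_force: 0.0
t 3.48 tcp [ 0.4889 -0.3867  0.0795] yaw y -53.09 z [ 0.0036 -0.002  -1.    ] w 0.0871 gf 0.0 F [ 0.27 -0.31  0.57]
tool delta [-0.0011 -0.0017  0.0035]
```

Now I close on the grip and lift.

```bash
python3 -m jog '{"fingers":[-1,-1,-1,-1,-1,-1,-1,-1,-1,-1,-1,-1,-1,-1,-1],"travel":[[0,0,0],[0,0,0],[0,0,0],[0,0,0],[0,0,0],[0,0,0],[0,0,0],[0,0,-0.01],[0,0,-0.03],[0,0,-0.06],[0,0,-0.1],[0,0,-0.14],[0,0,-0.16],[0,0,-0.16],[0,0,-0.16]],"rot":[[0,0,0],[0,0,0],[0,0,0],[0,0,0],[0,0,0],[0,0,0],[0,0,0],[0,0,0],[0,0,0],[0,0,0],[0,0,0],[0,0,0],[0,0,0],[0,0,0],[0,0,0]]}' 25
python3 t.py .525 -.0285 .232
```

```text
t: 5.35
tool_pos: [0.487, -0.3854, 0.2366]
eef_rot: [-2.979, -0.993, 0.001]
force: [1.3, -0.4, -2.6]
width: 0.0258
grasp_force: 24.5
t 5.35 tcp [ 0.487  -0.3854  0.2366] yaw y -53.13 z [-7.0e-04  1.1e-03 -1.0e+00] w 0.0258 gf 24.52 F [ 1.32 -0.39 -2.6 ]
tool delta [ 0.2446 -0.2627  0.0049]
```

```bash
python3 -m jog '{"fingers":[-1,-1,-1,-1,-1,-1,-1,-1,-1,-1,-1,-1,-1,-1,-1,-1],"travel":[[0.01,-0.011,0],[0.035,-0.038,0],[0.065,-0.07,0],[0.095,-0.102,0],[0.125,-0.134,0],[0.155,-0.166,0],[0.185,-0.199,0],[0.212,-0.228,0],[0.232,-0.249,0],[0.242,-0.26,0],[0.245,-0.263,0.005],[0.245,-0.263,0.01],[0.245,-0.263,0.015],[0.245,-0.263,0.015],[0.245,-0.263,0.015],[0.245,-0.263,0.015]],"rot":[[0,0,0],[0,0,0],[0,0,0],[0,0,0],[0,0,0],[0,0,0],[0,0,0],[0,0,0],[0,0,0],[0,0,0],[0,0,0],[0,0,0],[0,0,0],[0,0,0],[0,0,0],[0,0,0]]}' 25
python3 t.py .525 -.0285 .222
python3 - <<'E'
from h import *
import pickle
a,b=snap('top'),snap('side');pickle.dump((a,b),open('s1.pkl','wb'))
A=cv2.convertScaleAbs(a['color'][150:260,150:350,::-1],alpha=1.5)
B=b['color'][110:260,200:350,::-1]
c=np.hstack([cv2.resize(A,(500,275),interpolation=cv2.INTER_CUBIC),np.zeros((275,0,3),np.uint8)])
d=cv2.resize(B,(500,500),interpolation=cv2.INTER_CUBIC)
cv2.imwrite('pics/hold.png',d)
E
```

```text
t: 7.35
tool_pos: [0.5257, -0.0288, 0.2223]
eef_rot: [-2.981, -0.993, -0.001]
force: [-0.6, 0.3, -1.7]
width: 0.0259
grasp_force: 24.5
t 7.35 tcp [ 0.5257 -0.0288  0.2223] yaw y -53.15 z [ 4.e-04  1.e-04 -1.e+00] w 0.0259 gf 24.52 F [-0.63  0.28 -1.69]
tool delta [-0.0004 -0.0007  0.0003]
```

View pics/hold.png

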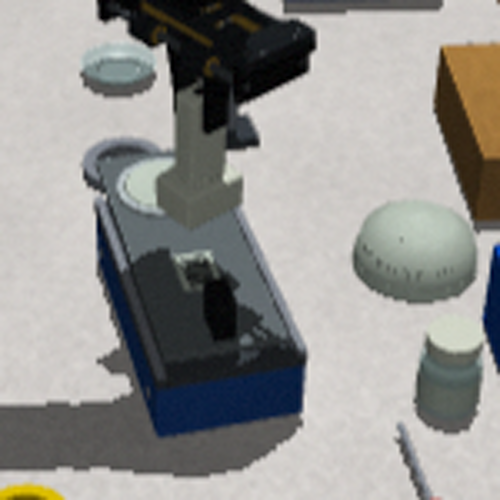

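The reader is held upright above the label. The window's bottom corners are at crop (158,203), (193,228) and (243,200). I check the window centre and the label centre by ray.

Run:
```python
from h import *
import pickle
a,b=pickle.load(open('s1.pkl','rb'));a0,b0=pickle.load(open('s0.pkl','rb'))
f=lambda x,y:(200+(x+.5)*.3-.5,110+(y+.5)*.3-.5)
for z in(.145,.148,.151):
    q=[ray(b,*f(*c),z) for c in((158,203),(193,228),(243,200))]
    print(z,((q[0]+q[2])/2).round(4),[np.linalg.norm(q[i]-q[i+1]).round(4) for i in(0,1)],np.degrees(np.arctan2(*(q[1]-q[2])[1::-1])).round(1))
for n,s,roi in(('top',a0,(250,285,195,220)),('side',b0,(250,268,182,198))):
    x0,x1,y0,y1=roi;g=s['color'][y0:y1,x0:x1].min(2).astype(float)
    m=(g>(100 if n=='top' else 120)).astype(np.uint8)
    nn,l,st,ce=cv2.connectedComponentsWithStats(m)
    i=1+st[1:,4].argmax();c=cv2.findContours((l==i).astype(np.uint8),0,1)[0][0]
    r=cv2.minAreaRect(c);x,y,w,h=st[i,:4]
    print(n,st[i],np.round(r,1) if 0 else r, ray(s,r[0][0]+x0,r[0][1]+y0,.078).round(4))
    hull=cv2.convexHull(c)[:,0];M=cv2.moments(cv2.convexHull(c));print(ray(s,M['m10']/M['m00']+x0,M['m01']/M['m00']+y0,.078).round(4))
    print('label pts px',proj(s,[.525,-.0285,.078]))
```

```text
0.145 [ 0.5292 -0.0156  0.145 ] [np.float64(0.0474), np.float64(0.0601)] -141.3
0.148 [ 0.5289 -0.0197  0.148 ] [np.float64(0.0473), np.float64(0.0599)] -141.3
0.151 [ 0.5286 -0.0238  0.151 ] [np.float64(0.0471), np.float64(0.0597)] -141.3
top [12 18  2  1  2] ((12.5, 18.0), (1.0, 0.0), 180.0) [ 0.5069 -0.011   0.078 ]Traceback (most recent call last):
  File "<stdin>", line 15, in <module>
ZeroDivisionError: float division by zero
```

```bash
python3 - <<'E'
from h import *
import pickle
a0,b0=pickle.load(open('s0.pkl','rb'))
print('label side',ray(b0,258.4,191.2,.078).round(4))
E
python3 -m jog '{"fingers":[-1,-1,-1,-1,-1,-1,-1,-1,-1,-1,-1,-1,-1,-1,-1,-1,-1,-1],"travel":[[-0.004,0,0],[-0.004,0,0],[-0.004,0,0],[-0.004,0,0],[-0.004,0,0],[-0.004,0,0],[-0.004,0,0],[-0.004,0,0],[-0.004,0,0],[-0.004,0,0],[-0.004,0,0],[-0.004,0,0],[-0.004,0,0],[-0.004,0,0],[-0.004,0,0],[-0.004,0,0],[-0.004,0,0],[-0.004,0,0]],"rot":[[0,0,0],[0,0,0],[0,0,0],[0,0,0],[0,0,0],[0,0,0],[0,0,0],[0,0,0],[0,0,0],[0,0,0],[0,0,0],[0,0,0],[0,0,0],[0,0,0],[0,0,0],[0,0,0],[0,0,0],[0,0,0]]}' 25
python3 t.py .4865 -.397 .2366
```

```text
label side [ 0.5242 -0.0309  0.078 ]
t: 9.7
tool_pos: [0.5224, -0.031, 0.2221]
eef_rot: [-2.98, -0.994, -0.0]
force: [0.0, 0.0, -1.8]
width: 0.026
grasp_force: 24.5
t 9.7 tcp [ 0.5224 -0.031   0.2221] yaw y -53.13 z [ 0.e+00  1.e-04 -1.e+00] w 0.026 gf 24.52 F [ 0.02  0.   -1.83]
tool delta [-0.2483  0.2713 -0.0145]
```

```bash
python3 -m jog '{"fingers":[-1,-1,-1,-1,-1,-1,-1,-1,-1,-1,-1,-1,-1,-1,-1,-1,-1,-1,-1,-1],"travel":[[-0.01,0.011,-0.01],[-0.036,0.039,-0.015],[-0.066,0.072,-0.015],[-0.096,0.105,-0.015],[-0.126,0.138,-0.015],[-0.156,0.17,-0.015],[-0.186,0.203,-0.015],[-0.212,0.232,-0.015],[-0.233,0.255,-0.015],[-0.245,0.268,-0.015],[-0.248,0.271,-0.01],[-0.248,0.271,0.02],[-0.248,0.271,0.06],[-0.248,0.271,0.1],[-0.248,0.271,0.125],[-0.248,0.271,0.135],[-0.248,0.271,0.14],[-0.248,0.271,0.142],[-0.248,0.271,0.142],[-0.248,0.271,0.142]],"rot":[[0,0,0],[0,0,0],[0,0,0],[0,0,0],[0,0,0],[0,0,0],[0,0,0],[0,0,0],[0,0,0],[0,0,0],[0,0,0],[0,0,0],[0,0,0],[0,0,0],[0,0,0],[0,0,0],[0,0,0],[0,0,0],[0,0,0],[0,0,0]]}' 25
python3 t.py .487 -.397 .077
```

```text
t: 12.2
tool_pos: [0.4869, -0.3968, 0.0808]
eef_rot: [2.98, 0.993, 0.001]
force: [-0.2, 0.1, -2.3]
width: 0.0262
grasp_force: 24.5
t 12.2 tcp [ 0.4869 -0.3968  0.0808] yaw y -53.13 z [ 1.1e-03 -5.0e-04 -1.0e+00] w 0.0262 gf 24.52 F [-0.22  0.1  -2.25]
tool delta [-0.      0.0002  0.0038]
```

```bash
python3 -m jog '{"fingers":[-1,-1,-1,-1],"travel":[[0,0,0.0015],[0,0,0.0025],[0,0,0.0025],[0,0,0.0025]],"rot":[[0,0,0],[0,0,0],[0,0,0],[0,0,0]]}' 25
python3 t.py .487 -.397 .077
```

```text
t: 12.7
tool_pos: [0.4866, -0.3966, 0.0776]
eef_rot: [-2.98, -0.994, 0.0]
force: [0.1, -0.4, -1.7]
width: 0.0256
grasp_force: 24.5
t 12.7 tcp [ 0.4866 -0.3966  0.0776] yaw y -53.13 z [-0.e+00  1.e-04 -1.e+00] w 0.0256 gf 24.52 F [ 0.11 -0.45 -1.67]
tool delta [0.0001 0.0006 0.0006]
```

```bash
python3 -m jog '{"fingers":[-1,-1,-1,-1],"travel":[[0,0,0.001],[0,0,0.0015],[0,0,0.0015],[0,0,0.0015]],"rot":[[0,0,0],[0,0,0],[0,0,0],[0,0,0]]}' 25
python3 t.py .487 -.397 .077
```

```text
t: 13.2
tool_pos: [0.4867, -0.3968, 0.0769]
eef_rot: [2.98, 0.993, 0.001]
force: [-2.0, 0.7, 5.6]
width: 0.0258
grasp_force: 24.5
t 13.2 tcp [ 0.4867 -0.3968  0.0769] yaw y -53.13 z [ 6.e-04  0.e+00 -1.e+00] w 0.0258 gf 24.54 F [-1.99  0.74  5.57]
tool delta [ 0.0002  0.0004 -0.0001]
```

Contact with the pad is made, so I release and retreat.

```bash
python3 -m jog '{"fingers":[0.2,1,1,1,1,1,1,1,1,1,1,1,1],"travel":[[0,0,0],[0,0,0],[0,0,0],[0,0,0],[0,0,0],[0,0,-0.02],[0,0,-0.05],[0,0,-0.09],[0,0,-0.13],[0,0,-0.16],[0,0,-0.16],[0,0,-0.16],[0,0,-0.16]],"rot":[[0,0,0],[0,0,0],[0,0,0],[0,0,0],[0,0,0],[0,0,0],[0,0,0],[0,0,0],[0,0,0],[0,0,0],[0,0,0],[0,0,0],[0,0,0]]}' 25
python3 t.py
python3 - <<'E'
from h import *
import pickle
a,b=snap('top'),snap('side');pickle.dump((a,b),open('s2.pkl','wb'))
r=lambda im,f:cv2.resize(im[:,:,::-1],None,fx=f,fy=f,interpolation=cv2.INTER_CUBIC)
c=np.zeros((600,800,3),np.uint8)
p=cv2.convertScaleAbs(r(b['color'][110:252,225:305],4),alpha=1.2);c[:568,:320]=p   # side: plate
q=r(b['color'][240:345,225:345],4);c[:420,320:800]=q
cv2.imwrite('pics/after.png',c)
E
```

```text
t: 14.82
tool_pos: [0.4861, -0.3959, 0.2349]
eef_rot: [-2.979, -0.993, 0.002]
force: [0.5, 0.1, -0.9]
width: 0.0871
grasp_force: 0.0
t 14.82 tcp [ 0.4861 -0.3959  0.2349] yaw y -53.13 z [-0.0018  0.0014 -1.    ] w 0.0871 gf 0.0 F [ 0.5   0.11 -0.85]
```

View pics/after.png

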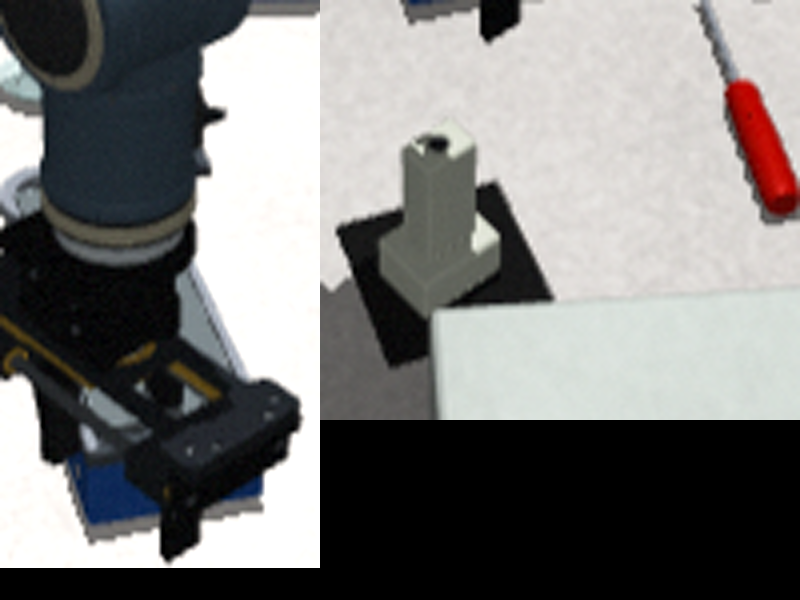

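The reader stands upright on the pad, released (pad centre around crop (445,265)). Next, one enlarged crop of the handle and the pointer, from the first images, for exact pixels.

Run:
```python
from h import *
import pickle
a,b=pickle.load(open('s0.pkl','rb'))
def cr(s,x,y,g):return cv2.convertScaleAbs(cv2.resize(s['color'][y:y+36,x:x+48,::-1],(384,288),interpolation=cv2.INTER_CUBIC),alpha=g)
c=np.vstack([np.hstack([cr(a,275,185,2.5),cr(b,240,185,2)]),np.hstack([cr(a,150,178,2),cr(b,250,122,1.5)])])
cv2.imwrite('pics/hp.png',c)
```

```text
(no output)
```

View pics/hp.png

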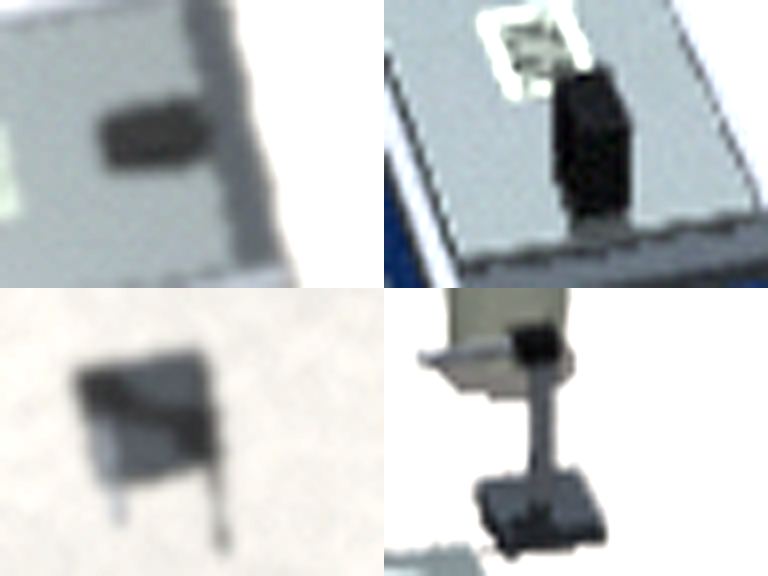

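```bash
cat > m2.py <<'E'
from h import *
import pickle
a,b=pickle.load(open('s0.pkl','rb'))
L=lambda s,x0,y0,ox,oy:(lambda x,y,z:ray(s,x0+(x-ox+.5)/8-.5,y0+(y-oy+.5)/8-.5,z))
TH,SH,TP,SP=L(a,275,185,0,0),L(b,240,185,384,0),L(a,150,178,0,288),L(b,250,122,384,288)
E
python3 - <<'E'
from m2 import *
tipT,tipS=TP(121,524,.094),SP(422,357,.094);print('tip',tipT.round(4),tipS.round(4))
print('post top T ~',TP(110,470,.094).round(4),'S',SP(520,343,.094).round(4))
print('handle top side',SH(592,98,.12).round(4),[SH(*c,.12)[:2].round(4).tolist() for c in((556,78),(605,66),(630,118),(577,128))])
print('handle top T outer corners',[TH(*c,.12)[:2].round(4).tolist() for c in((195,97),(212,145))], 'base',[TH(*c,.078)[:2].round(4).tolist() for c in((100,125),(108,170))])
# predicted outlines for handle centre guess, yaw
th=np.radians(99.5);x=np.array([np.cos(th),np.sin(th),0]);y=np.array([-x[1],x[0],0])
for h in((.5405,-.108),(.5405,-.113),(.5395,-.118)):
    c=np.array([*h,.12]);P=[c+i*.018*x+j*.01*y for i,j in((1,1),(1,-1),(-1,-1),(-1,1))];P+= [p-[0,0,.042] for p in P]
    print(h,'T',((proj(a,P)-[275,185]+.5)*8).round().astype(int).tolist(),'\n  S',((proj(b,P)-[240,185]+.5)*8+[384,0]).round().astype(int).tolist())
# plate edge lines, side view full-edge
print('tail top corners T',[TH(*c,.078)[:2].round(4).tolist() for c in((190,8),(235,265))])
hold=np.array([.5026,.1001]);lab=np.array([.5244,-.0295])
for yaw in(98,99,99.5,100,100.5):
    t=np.radians(yaw);x=np.array([np.cos(t),np.sin(t)]);print(yaw,'edge->tip',((tipT+tipS)[:2]/2-hold)@x-.065, 'perp tip',((tipT+tipS)[:2]/2-hold)@[x[1],-x[0]])
E
```

```text
tip [0.5316 0.2913 0.094 ] [0.5332 0.2904 0.094 ]
post top T ~ [0.5528 0.2958 0.094 ] S [0.5772 0.2993 0.094 ]
handle top side [ 0.5385 -0.1092  0.12  ] [[0.5267, -0.0973], [0.5446, -0.0917], [0.5508, -0.121], [0.5319, -0.1252]]
handle top T outer corners [[0.5493, -0.1224], [0.5308, -0.1281]] base [[0.5453, -0.0892], [0.5275, -0.0917]]
(0.5405, -0.108) T [[117, 156], [107, 105], [200, 87], [210, 138], [109, 170], [99, 120], [188, 103], [199, 153]] 
  S [[558, 69], [613, 61], [639, 124], [583, 132], [557, 159], [611, 151], [636, 214], [582, 223]]
(0.5405, -0.113) T [[130, 156], [120, 104], [213, 87], [224, 138], [122, 170], [111, 120], [201, 103], [212, 152]] 
  S [[559, 78], [614, 69], [640, 133], [584, 142], [558, 168], [612, 159], [637, 224], [583, 232]]
(0.5395, -0.118) T [[144, 158], [133, 107], [226, 89], [237, 140], [135, 172], [124, 122], [214, 105], [225, 154]] 
  S [[557, 87], [612, 78], [638, 142], [583, 151], [557, 177], [610, 169], [636, 233], [581, 242]]
tail top corners T [[0.591, -0.1265], [0.4889, -0.1398]]
98 edge->tip 0.1197585104820911 perp tip 0.0560582804010776
99 edge->tip 0.11875201897231191 perp tip 0.0592742230711287
99.5 edge->tip 0.11822776364670837 perp tip 0.060875484606800305
100 edge->tip 0.11768955481750798 perp tip 0.06247211023863004
100.5 edge->tip 0.1171374334713969 perp tip 0.06406397837739454
```

```bash
python3 t.py .5385 -.109 .19
```

```text
t 14.93 tcp [ 0.4862 -0.3961  0.235 ] yaw y -53.13 z [-0.0018  0.0011 -1.    ] w 0.0869 gf 0.0 F [-0.4   0.39 -0.08]
tool delta [ 0.2142 -0.1982  0.0452]
```

```bash
python3 -m jog '{"fingers":[1,1,1,1,1,1,1,1,1,1,1,1,1,1],"travel":[[0.02,-0.018,0],[0.05,-0.047,0],[0.09,-0.084,0],[0.13,-0.12,0],[0.17,-0.158,0],[0.2,-0.186,0],[0.214,-0.199,0.01],[0.214,-0.199,0.03],[0.214,-0.199,0.045],[0.214,-0.199,0.045],[0.214,-0.199,0.045],[0.214,-0.199,0.045],[0.214,-0.199,0.045],[0.214,-0.199,0.045]],"rot":[[0,0,-8],[0,0,-16],[0,0,-24],[0,0,-32],[0,0,-40],[0,0,-48],[0,0,-56],[0,0,-63],[0,0,-63],[0,0,-63],[0,0,-63],[0,0,-63],[0,0,-63],[0,0,-63]]}' 25
python3 t.py .5385 -.109 .084
python3 - <<'E'
from h import *
import pickle
a,b=snap('top'),snap('side');pickle.dump((a,b),open('s3.pkl','wb'))
r=lambda im,f:cv2.resize(im[:,:,::-1],None,fx=f,fy=f,interpolation=cv2.INTER_CUBIC)
c=np.hstack([cv2.convertScaleAbs(r(a['color'][150:250,255:355],4),alpha=2),cv2.convertScaleAbs(r(b['color'][140:240,215:315],4),alpha=1.4)])
cv2.imwrite('pics/above.png',c)
E
```

```text
t: 16.68
tool_pos: [0.5385, -0.109, 0.1914]
eef_rot: [2.022, 2.404, 0.001]
force: [-0.5, -0.1, -0.2]
width: 0.0871
grasp_force: 0.0
t 16.68 tcp [ 0.5385 -0.109   0.1914] yaw y 9.87 z [ 5.e-04  1.e-04 -1.e+00] w 0.0871 gf 0.0 F [-0.5  -0.06 -0.16]
tool delta [-0.000e+00 -1.000e-04  1.074e-01]
```

View pics/above.png

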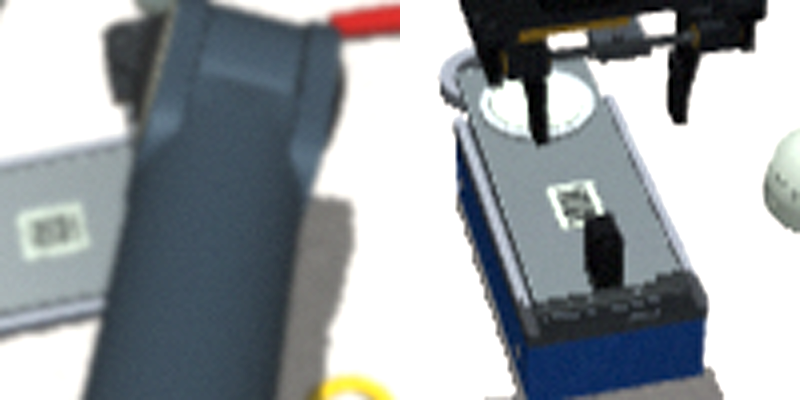

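The open fingers straddle the handle: tips at crop (540,140) and (678,120), handle top at (604,225). I descend and grip.

```bash
python3 -m jog '{"fingers":[1,1,1,1,1,1,1,1,0,-1,-1,-1,-1,-1,-1],"travel":[[0,0,0.02],[0,0,0.05],[0,0,0.08],[0,0,0.1],[0,0,0.107],[0,0,0.107],[0,0,0.107],[0,0,0.107],[0,0,0.107],[0,0,0.107],[0,0,0.107],[0,0,0.107],[0,0,0.107],[0,0,0.107],[0,0,0.107]],"rot":[[0,0,0],[0,0,0],[0,0,0],[0,0,0],[0,0,0],[0,0,0],[0,0,0],[0,0,0],[0,0,0],[0,0,0],[0,0,0],[0,0,0],[0,0,0],[0,0,0],[0,0,0]]}' 30
python3 t.py .5385 -.109 .084
```

```text
t: 18.65
tool_pos: [0.5384, -0.109, 0.0841]
eef_rot: [-2.022, -2.404, -0.0]
force: [0.6, -0.8, 0.3]
width: 0.0252
grasp_force: 0.0
t 18.65 tcp [ 0.5384 -0.109   0.0841] yaw y 9.87 z [-1.e-04  1.e-04 -1.e+00] w 0.0252 gf 0.0 F [ 0.57 -0.77  0.3 ]
tool delta [-0.0001  0.0001  0.0001]
```

```bash
python3 -m jog '{"fingers":[-1,-1,-1,-1],"travel":[[0,0,0],[0,0,0],[0,0,0],[0,0,0]],"rot":[[0,0,0],[0,0,0],[0,0,0],[0,0,0]]}' 30
python3 t.py .5385 -.109 .084
```

```text
t: 19.15
tool_pos: [0.5384, -0.109, 0.0841]
eef_rot: [-2.022, -2.404, -0.0]
force: [-0.1, -0.2, -0.4]
width: 0.0199
grasp_force: 30.0
t 19.15 tcp [ 0.5384 -0.109   0.0841] yaw y 9.88 z [-1.e-04  1.e-04 -1.e+00] w 0.0199 gf 30.0 F [-0.06 -0.23 -0.43]
tool delta [-0.0001  0.0001  0.0001]
```

```bash
python3 -m jog '{"fingers":[-1,-1,-1,-1,-1,-1,-1,-1,-1,-1],"travel":[[0.002,0,0],[0.006,0,0],[0.012,0,0],[0.018,0,0],[0.025,0,0],[0.032,0,0],[0.037,0,0],[0.04,0,0],[0.04,0,0],[0.04,0,0]],"rot":[[0,0,0],[0,0,0],[0,0,0],[0,0,0],[0,0,0],[0,0,0],[0,0,0],[0,0,0],[0,0,0],[0,0,0]]}' 30
python3 t.py
```

```text
t: 20.4
tool_pos: [0.5315, -0.0688, 0.0841]
eef_rot: [-2.021, -2.404, -0.001]
force: [0.5, 0.1, -0.1]
width: 0.0196
grasp_force: 30.0
t 20.4 tcp [ 0.5315 -0.0688  0.0841] yaw y 9.89 z [-4.0e-04  1.1e-03 -1.0e+00] w 0.0196 gf 30.0 F [ 0.49  0.13 -0.07]
```

```bash
python3 -m jog '{"fingers":[-1,-1,-1,-1,-1,-1,-1,-1,-1,-1,-1,-1,-1,-1],"travel":[[0.002,0,0],[0.006,0,0],[0.012,0,0],[0.018,0,0],[0.025,0,0],[0.032,0,0],[0.039,0,0],[0.046,0,0],[0.052,0,0],[0.057,0,0],[0.06,0,0],[0.06,0,0],[0.06,0,0],[0.06,0,0]],"rot":[[0,0,0],[0,0,0],[0,0,0],[0,0,0],[0,0,0],[0,0,0],[0,0,0],[0,0,0],[0,0,0],[0,0,0],[0,0,0],[0,0,0],[0,0,0],[0,0,0]]}' 30
python3 t.py
python3 - <<'E'
from h import *
import pickle
a,b=snap('top'),snap('side');pickle.dump((a,b),open('s4.pkl','wb'))
c=np.hstack([cv2.convertScaleAbs(cv2.resize(s['color'][y:y+75,x:x+50,::-1],(400,600),interpolation=cv2.INTER_CUBIC),alpha=g) for s,x,y,g in((a,155,180,1.8),(b,225,110,1.3))])
cv2.imwrite('pics/near.png',c)
E
```

```text
t: 22.15
tool_pos: [0.5213, -0.01, 0.0841]
eef_rot: [-2.022, -2.404, -0.001]
force: [1.4, -2.4, 2.1]
width: 0.0191
grasp_force: 30.0
t 22.15 tcp [ 0.5213 -0.01    0.0841] yaw y 9.88 z [ 0.e+00  6.e-04 -1.e+00] w 0.0191 gf 30.0 F [ 1.4  -2.38  2.05]
```

View pics/near.png

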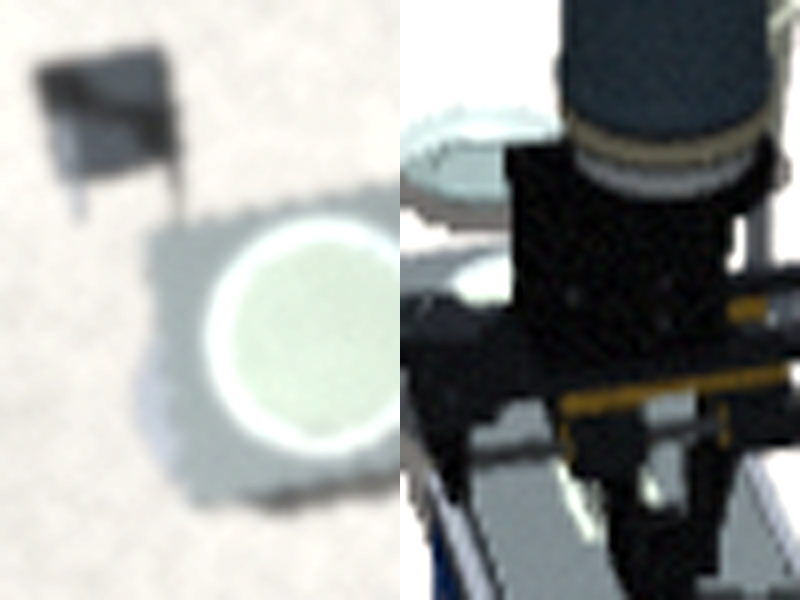

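The top crop shows the front edge from (150,225) to (190,503), the holder centre around (319,336) and the blade tip at (81,215). I compute the remaining distance.

```bash
cat > rem.py <<'E'
from h import *
def rem(a,tip,c1,c2):
    x=np.array([np.cos(np.radians(99.9)),np.sin(np.radians(99.9))])
    q=lambda c,z:ray(a,155+(c[0]+.5)/8-.5,180+(c[1]+.5)/8-.5,z)[:2]
    t=q(tip,.094);e1,e2=q(c1,.078),q(c2,.078)
    d=e2-e1;print('edge ang',np.degrees(np.arctan2(*d[::-1]))+180,'len',np.linalg.norm(d).round(4),'rem by edge',((t-e1)@x).round(4),((t-e2)@x).round(4))
    I=a['color'][:,:,::-1];g=I.min(2).astype(np.uint8)
    sub=cv2.resize(g[195:250,170:225],None,fx=8,fy=8,interpolation=cv2.INTER_CUBIC)
    lvl,m=cv2.threshold(sub,0,255,cv2.THRESH_OTSU)
    cs=[c for c in cv2.findContours(m,0,1)[0]]
    best=min(cs,key=lambda c:abs(cv2.contourArea(c)-np.pi*(14.5*8)**2))
    e=cv2.fitEllipse(cv2.convexHull(best));h=ray(a,170+(e[0][0]+.5)/8-.5,195+(e[0][1]+.5)/8-.5,.083)[:2]
    print('holder',h.round(4),'axes px',np.round(np.array(e[1])/8,2),'rem by holder',((t-h)@x-.065).round(4),'tip',t.round(4),'perp',((t-h)@[x[1],-x[0]]).round(4))
E
python3 - <<'E'
from rem import *
import pickle
rem(pickle.load(open('s4.pkl','rb'))[0],(81,217),(150,226),(190,503))
E
```

```text
edge ang 8.584751869334696 len 0.1095 rem by edge 0.0225 0.02
holder [0.4518 0.214 ] axes px [52.73 77.89] rem by holder -0.0027 tip [0.5327 0.2913] perp 0.093
```

```bash
sed -i 's/g\[195:250,170:225\]/g[205:241,178:214]/; s/170+(e/178+(e/; s/195+(e/205+(e/' rem.py
python3 - <<'E'
from rem import *
import pickle
a=pickle.load(open('s4.pkl','rb'))[0]
rem(a,(81,217),(150,226),(190,503))
a0=pickle.load(open('s0.pkl','rb'))[0]
g=cv2.resize(a0['color'][197:235,207:247].min(2),None,fx=8,fy=8,interpolation=cv2.INTER_CUBIC)
_,m=cv2.threshold(g,0,255,cv2.THRESH_OTSU)
e=cv2.fitEllipse(cv2.convexHull(max(cv2.findContours(m,0,1)[0],key=cv2.contourArea)))
print('holder0',ray(a0,207+(e[0][0]+.5)/8-.5,197+(e[0][1]+.5)/8-.5,.083).round(4),np.round(np.array(e[1])/8,2))
E
```

```text
edge ang 8.584751869334696 len 0.1095 rem by edge 0.0225 0.02
holder [0.485  0.2001] axes px [30.11 30.98] rem by holder 0.0166 tip [0.5327 0.2913] perp 0.0627
holder0 [0.5022 0.1011 0.083 ] [30.06 30.34]
```

Run:
```python
from h import *
import pickle
from scipy.ndimage import map_coordinates
a=pickle.load(open('s4.pkl','rb'))[0];G=a['color'].astype(float).mean(2)
x=np.array([np.cos(np.radians(99.9)),np.sin(np.radians(99.9)),0]);y=np.array([-x[1],x[0],0])
tip=np.array([.5325,.2908]);h=np.array([.485,.2001,.078])
s=np.arange(-.03,.03,.0005)
for o in np.arange(-.045,.05,.01):
    P=h+x*.065+o*y+s[:,None]*x
    uv=proj(a,P);v=map_coordinates(G,[uv[:,1],uv[:,0]],order=1)
    print(round(o,3),'edge offset mm (steepest)',(s[np.gradient(cv2.GaussianBlur(v[:,None],(1,9),2).ravel()).argmax()]*1e3).round(1),v[::12].round().astype(int).tolist())
# blade line profile across its width near tip, z .094
for o in(-.066,-.07,-.075,-.08):
    P=np.array([*tip,.094])+x*0+(o+.063)*y+s[:,None]*x
    uv=proj(a,P);v=map_coordinates(G,[uv[:,1],uv[:,0]],order=1);w=np.clip(np.median(v)-v-5,0,None)*(abs(s)<.012);print('blade',o,((w*s).sum()/w.sum()*1e3).round(1),v[36:84:4].round().astype(int).tolist())
```

```text
-0.045 edge offset mm (steepest) -2.0 [96, 97, 97, 97, 102, 123, 133, 134, 136, 137]
-0.035 edge offset mm (steepest) -0.5 [109, 99, 97, 98, 102, 119, 134, 134, 135, 135]
-0.025 edge offset mm (steepest) -1.5 [147, 118, 99, 98, 102, 126, 135, 133, 133, 133]
-0.015 edge offset mm (steepest) 0.0 [146, 143, 110, 99, 101, 118, 132, 135, 134, 133]
-0.005 edge offset mm (steepest) -28.0 [138, 149, 119, 99, 101, 110, 123, 133, 136, 136]
0.005 edge offset mm (steepest) -28.0 [136, 147, 119, 100, 101, 111, 117, 125, 134, 135]
0.015 edge offset mm (steepest) -0.5 [146, 140, 107, 98, 100, 108, 117, 123, 133, 134]
0.025 edge offset mm (steepest) -1.5 [143, 113, 100, 99, 103, 112, 120, 128, 133, 133]
0.035 edge offset mm (steepest) 5.0 [105, 100, 99, 99, 101, 111, 124, 134, 135, 134]
0.045 edge offset mm (steepest) 1.5 [99, 99, 100, 100, 103, 114, 128, 132, 135, 135]
blade -0.066 0.4 [137, 137, 137, 134, 130, 122, 118, 119, 126, 132, 136, 137]
blade -0.07 -0.1 [134, 134, 134, 131, 126, 118, 117, 119, 126, 132, 136, 138]
blade -0.075 -7.6 [102, 104, 105, 106, 104, 103, 105, 110, 118, 125, 131, 136]
blade -0.08 -8.0 [60, 61, 62, 63, 67, 73, 80, 89, 97, 107, 119, 128]
```

The sub-pixel edge and holder estimates agree: about 17 mm remain.

```bash
python3 -m jog '{"fingers":[-1,-1,-1,-1,-1,-1,-1,-1,-1,-1,-1,-1],"travel":[[0.001,0,0],[0.003,0,0],[0.006,0,0],[0.009,0,0],[0.012,0,0],[0.0145,0,0],[0.016,0,0],[0.017,0,0],[0.017,0,0],[0.017,0,0],[0.017,0,0],[0.017,0,0]],"rot":[[0,0,0],[0,0,0],[0,0,0],[0,0,0],[0,0,0],[0,0,0],[0,0,0],[0,0,0],[0,0,0],[0,0,0],[0,0,0],[0,0,0]]}' 30
python3 t.py
python3 - <<'E'
from h import *
a=snap('top');b=snap('side')
g=cv2.resize(a['color'][203:241,173:209].min(2),None,fx=8,fy=8,interpolation=cv2.INTER_CUBIC)
_,m=cv2.threshold(g,0,255,cv2.THRESH_OTSU)
for c in cv2.findContours(m,0,1)[0]:
    if cv2.contourArea(c)>20000:
        e=cv2.fitEllipse(cv2.convexHull(c));h=ray(a,173+(e[0][0]+.5)/8-.5,203+(e[0][1]+.5)/8-.5,.083)[:2]
        x=np.array([np.cos(np.radians(99.9)),np.sin(np.radians(99.9))]);print(h.round(4),np.round(np.array(e[1])/8,1),'rem',(([.5325,.2908]-h)@x-.065).round(4))
c=np.hstack([cv2.convertScaleAbs(cv2.resize(s['color'][y:y+75,x:x+50,::-1],(400,600),interpolation=cv2.INTER_CUBIC),alpha=g) for s,x,y,g in((a,155,180,1.8),(b,225,110,1.3))])
c[:, 400:]=cv2.convertScaleAbs(cv2.resize(b['color'][70:370,170:370,::-1],(400,600)),alpha=1.2)
cv2.imwrite('pics/final.png',c)
E
```

```text
t: 23.75
tool_pos: [0.5186, 0.005, 0.0844]
eef_rot: [2.022, 2.402, -0.001]
force: [0.3, -5.1, 3.1]
width: 0.02
grasp_force: 30.0
t 23.75 tcp [0.5186 0.005  0.0844] yaw y 9.82 z [ 7.0e-04 -1.3e-03 -1.0e+00] w 0.02 gf 30.0 F [ 0.26 -5.12  3.13]
[0.4826 0.2148] [29.9 31.1] rem 0.0013
```

View pics/final.png

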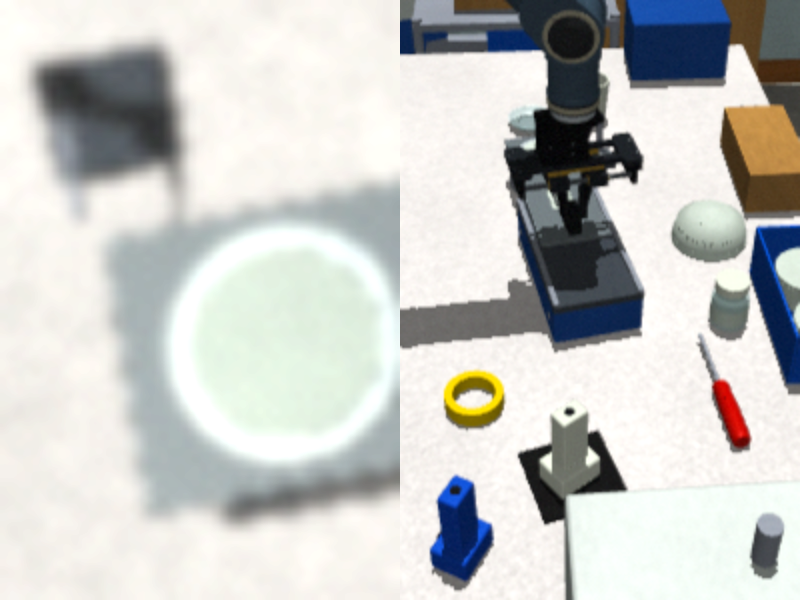

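The edge is nearly level with the blade (about 1–2 mm short) and everything else is undisturbed. One small trim, then settle.

```bash
python3 -m jog '{"fingers":[-1,-1,-1,-1,-1,-1,-1,-1],"travel":[[0.001,0,0],[0.001,0,0],[0.001,0,0],[0.001,0,0],[0.001,0,0],[0.001,0,0],[0.001,0,0],[0.001,0,0]],"rot":[[0,0,0],[0,0,0],[0,0,0],[0,0,0],[0,0,0],[0,0,0],[0,0,0],[0,0,0]]}' 30
python3 t.py
python3 - <<'E'
from h import *
a=snap('top')
g=cv2.resize(a['color'][203:241,173:209].min(2),None,fx=8,fy=8,interpolation=cv2.INTER_CUBIC)
_,m=cv2.threshold(g,0,255,cv2.THRESH_OTSU)
c=max(cv2.findContours(m,0,1)[0],key=cv2.contourArea);e=cv2.fitEllipse(cv2.convexHull(c));h=ray(a,173+(e[0][0]+.5)/8-.5,203+(e[0][1]+.5)/8-.5,.083)[:2]
x=np.array([np.cos(np.radians(99.9)),np.sin(np.radians(99.9))]);print(h.round(4),'rem',(([.5325,.2908]-h)@x-.065).round(4))
E
python3 t.py
```

```text
t: 24.85
tool_pos: [0.5184, 0.0058, 0.0844]
eef_rot: [2.022, 2.402, -0.001]
force: [1.2, -6.0, 3.4]
width: 0.0197
grasp_force: 30.0
t 24.85 tcp [0.5184 0.0058 0.0844] yaw y 9.82 z [ 7.0e-04 -1.4e-03 -1.0e+00] w 0.0197 gf 30.0 F [ 1.23 -6.03  3.4 ]
[0.4825 0.2159] rem 0.0002
t 24.9 tcp [0.5185 0.0059 0.0845] yaw y 9.82 z [ 8.0e-04 -1.4e-03 -1.0e+00] w 0.0194 gf 30.0 F [ 1.41 -5.59  3.23]
```

```bash
python3 -c "
from rig import env
print(env.sign_off())"
```

```text
the job is handed in; nothing more can be done
None
```

I handed the job in at about 25 s (sign-off returned no verdict): the reader was held about 7 cm over the label for just over 2 s and stands released on its pad, and the plate is still gripped flat on the bed, its edge measured within about 1.5 mm of the pointer blade.

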